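# Wash the brush, then open the bottle whose cap hides its thread hand

### The arm

A 6-joint arm with a two-finger parallel gripper is mounted at the origin on a cart in front of the work surface, level with it; the furniture and walls round the work are solid. World frame = base frame: x ahead of the robot, y to its left, z up, the work surface at z = 0. Lengths are in m, angles in rad, forces in N, time in s.
With the tool pointing down it reaches from about 0.35 to 1 m from the base axis. Payload 7.1 kg.
Tool frame: the origin (TCP) lies between the finger pads, 19 mm behind the fingertips; this is the grasp point; z points along the fingers, y is the line along which they close (so a half turn about z gives the same grasp; the last joint's range is limited). The gripper opens to 85 mm and grips with 20 to 120 N. Pads are 22 mm wide; open, the fingers measure 114 mm over their backs; the gripper's body (76 mm by 85 mm) begins 54 mm behind the grasp point. The pads swing forward as they close: fully open they stand 13 mm farther back than shut.
Start: joints at [1.166, 0.423, 1.63, -0, 1.089, -0.019], TCP at [0.235, 0.579, 0.25] pointing down, gripper open.
Joint ranges: [-3, 3], [-0.9, 2.11], [0.09, 2.58], [-1.31, 4.45], [0.11, 2.69], [-2.54, 2.54]. Speed limits (rad/s): [2.39, 2.39, 3.01, 3.14, 3.14, 3.14].

### API

Orientations are given as a rotation vector (axis times angle).
In Python, from rig import manip gives the robot as it stands. The module is installed in compiled form; this text tells all that it offers. Calls block until the motion is done:
- manip.move_to(position, orientation): joint-space move of the TCP to a pose.
- manip.servo_line(position, orientation=None, rate=0.15): straight line of the TCP; orientation=None keeps the orientation; rate is the mean speed in m/s.
- manip.set_joints(angles): joint-space move.
- manip.command_gripper(opening, f_grip=None): finger opening in m; f_grip is the grip in N (None keeps the last); returns when the fingers have stopped.
- manip.hold(seconds).
- manip.solve_ik(position, orientation): joint angles nearest the present ones, or None.
- manip.camera(name): name is "side" or "top"; returns a dict with "image" (420x560x3 uint8, red, green, blue), "fx", "fy", "cx", "cy" (pixels), "cam_to_world" (4x4, takes a point from camera to world coordinates). Camera axes: x right, y down, z forward; pixel columns grow to the right and rows downward; lengths in m; the calibration is good to about 2 mm. A picture is of the moment at which its call begins. There is no depth.
A pose or a line that the arm cannot do raises manip.IKError and nothing moves.
- manip.sign_off(): hands the job in; it is judged then, once.
Readings, each from a call of its own:
- manip.get_time(): time.
- manip.get_joint_positions(): joint angles.
- manip.get_joint_vel(): joint speeds.
- manip.get_tau(): joint torques, N m.
- manip.get_position(): TCP position.
- manip.get_ee_rot(): TCP orientation.
- manip.get_contact_force(): force on the tool from outside, world axes, zero at the start.
- manip.get_torque(): the same for the moment, N m.
- manip.get_width(): finger opening in m.
- manip.get_grip_force(): force on a finger pad.
Only numpy, scipy, OpenCV 4.12 (cv2) and the standard library are available. Lean on these libraries where they do the work, as an engineer would, in place of code of your own. Each camera call takes 0.05 s, during which the arm holds its last target. There are 200 camera calls.

### The job

First work the wash brush that stands in the steel pot up and down three times, drawing the bristles about halfway up the pot (never out of it) and pushing them right back to the bottom each time, and leave it standing in the pot. Then open the cleaner bottle with the orange cap: nobody knows which way this cap loosens, so try a turn each way if need be, turn it about a quarter turn the way that gives and lift it straight off. Finish still holding the cap in the gripper, lifted a few centimetres clear above the bottle's spout, and leave the two paint tins where they are.

Things in the scene. Friction and masses are not known exactly. Their poses are not given: they have to be found in the camera images.
- pot: Round steel wash pot fixed to the table on a black rubber foot of 80 mm diameter. Outer diameter 50 mm, inner 42 mm, rim 100 mm above the table, inner floor 10 mm above the table. Origin at the centre of its underside on the table; z up.
- brush: Loose long brush, 210 mm, about 60 g, rigid, upright in the pot. From below: brown-red bristles 20 mm diameter (to 34 mm), steel ferrule 17 mm (to 60 mm), pale wooden handle 13 mm (to 192 mm), blue end 15 mm. Origin at the centre of its flat bristle end; own z runs up the handle. When let go it may lean on the pot's rim.
- brush_grip (a point): Point on the axis of the brush's wooden handle, 165 mm above its bristle end: a good place to grip from above (clear of the pot's rim).
- bottle: White round cleaner bottle with a blue band, fixed to the table in a dark steel ring of 88 mm diameter. Body 76 mm diameter; flat shoulder (56 mm diameter) 110 mm above the table, on which the cap's skirt rests. Origin at the centre of its underside on the table; z up. A second such bottle with a grey, immovable cap stands at the back left: not used.
- bottle_spout (a point): Top centre of the bottle's spout, 142 mm above the table, inside the cap at the start. The spout is 18 mm in diameter and has side tabs that hold the cap down.
- cap: Loose orange round cap, ribbed, white stripe across its top along its own x; 48 mm diameter, 40 mm high, about 50 g, its skirt resting on the bottle's shoulder. Origin at the centre of its underside; z up. Two lugs inside sit under the spout's tabs, so as found it cannot be lifted (3 mm play). It loosens only one way, clockwise or counter-clockwise, varying from start to start.
- cap_grip (a point): On the cap's axis 30 mm above its underside: where to put the TCP, from above, at any yaw. The wrong way the cap meets a hard stop within 0.5 rad and the fingers slip; the right way it turns freely, and after 0.9 to 1.7 rad from its start (1.3 is about the middle) it lifts straight off; at about 2 it meets a stop.
- table_can_1: Loose small yellow and red paint tin with a cream lid, 75 mm diameter, 76 mm high, standing to the right; leave it alone. Origin at the centre of its underside.
- table_can_2: Second loose paint tin just like it, beside the first; leave it alone. Origin at the centre of its underside.
There are look-alikes about, which are no part of the job. Of the things that look like the brush, the larger one is meant.

How it is judged:
On the way, in this order (a step that is already met when the one before it is completed fails the run):
1. first stroke up: bristle end at least 30 mm above the pot's inner floor, still inside the pot (z of brush in the frame of pot above 0.04 m and horizontal distance between brush and pot below 0.025 m and contact force between the fingers and brush above 0.5 N), for 0.02 s.
2. first stroke down: bristle end within 12 mm of the pot's inner floor (z of brush in the frame of pot below 0.022 m and horizontal distance between brush and pot below 0.025 m), for 0.02 s.
3. second stroke up: bristle end at least 30 mm above the pot's inner floor, still inside the pot (all of step 1), for 0.02 s.
4. second stroke down: bristle end within 12 mm of the pot's inner floor (all of step 2), for 0.02 s.
5. third stroke up: bristle end at least 30 mm above the pot's inner floor, still inside the pot (all of step 3), for 0.02 s.
6. third stroke down: bristle end within 12 mm of the pot's inner floor (all of step 4), for 0.02 s.
7. the brush let go in the pot, and the orange cap off the bottle in the gripper (all of step 6 and z of cap in the frame of bottle above 0.165 m and contact force between the fingers and cap above 1 N and contact force between the fingers and brush below 0.05 N), for 0.2 s.
At the end, for the whole second after the job is handed in: The gripper holds the orange cap still (slower than 0.05 m/s) with its underside at least 165 mm above the bottle's underside, that is 23 mm or more above the spout, and not touching the bottle; the brush stands free in the pot with its bristle end within 12 mm of the inner floor (all of step 7 and contact force between cap and bottle below 0.05 N and linear speed of cap below 0.05 m/s); the arm keeps its last pose, push and grip.
It fails at once if the brush is pulled out of the pot (bristle end above the rim) (z of brush in the frame of pot above 0.1 m).
It fails at once if a paint tin is moved by more than 30 mm (distance of any of table_can_1, table_can_2 from where it was at the start of the episode above 0.03 m).
It also fails if it takes over 54 s, if anything falls off the work surface, if the arm or the gripper's body presses on something with over 40 N, if the wrist force passes 120 N, or if a joint passes its speed limit or range.

## Working session

There is one attempt and no reset: what is moved stays moved. The work goes in short steps, each a Python script; the robot and the scene stay as the last script left them, time stands still between calls to the robot, and variables do not carry over. Pictures are saved under pics/ and viewed, at most 10 in all, crops included, and the job is handed in when it is done.

```bash
mkdir -p pics; python3 - <<'E'
from rig import manip
import cv2,numpy as np
for n in("side","top"):
    c=manip.camera(n);cv2.imwrite(f"pics/{n}0.png",c["image"][:,:,::-1])
    np.savez(f"{n}0.npz",**c)
    print(n,c["fx"],c["fy"],c["cx"],c["cy"],np.round(c["cam_to_world"],3).tolist())
print(manip.get_time(),manip.get_ee_rot(),manip.get_width())
E
```

```text
side 417.34905945437015 417.34905945437015 284.4183011134598 213.33973803619276 [[0.973, -0.163, 0.165, 0.303], [-0.231, -0.62, 0.75, -0.762], [-0.02, -0.768, -0.641, 0.815], [0.0, 0.0, 0.0, 1.0]]
top 397.16897114277776 397.16897114277776 284.08553636313127 199.3284420089145 [[0.017, -0.993, 0.114, 0.332], [-1.0, -0.016, 0.008, 0.046], [-0.006, -0.114, -0.993, 1.389], [0.0, 0.0, 0.0, 1.0]]
0.1 [-6.02299470e-01 -3.08297682e+00  2.19324907e-03] 0.08533032746784283
```

View pics/side0.png

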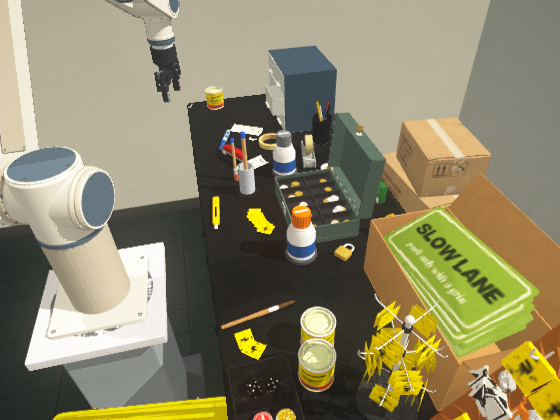

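View pics/top0.png

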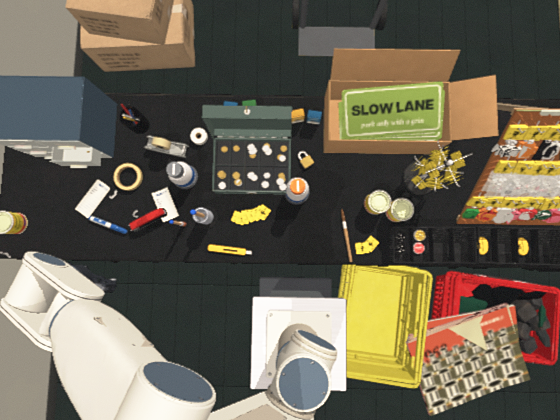

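The side view shows these things:
- Pot at about (246,180), with an upright brush whose blue end is near (243,135).
- A second brush-like stick near (233,143) in or beside the pot.
- A brush lying on the table at (258,314).
- Orange-cap bottle at (301,235), a grey-cap bottle at (284,150), and the tins at (318,340).

In the top view the pot is at (203,215) and the orange cap at (297,186). I'll check the brush candidates in one crop.

```bash
python3 - <<'E'
import cv2,numpy as np
s=cv2.imread("pics/side0.png")[115:205,205:275];t=cv2.imread("pics/top0.png")[180:250,150:230]
t2=cv2.imread("pics/top0.png")[165:210,275:325]
f=lambda a,h:cv2.resize(a,(int(a.shape[1]*h/a.shape[0]),h),interpolation=cv2.INTER_CUBIC)
a=f(s,500);b=np.vstack([cv2.resize(t,(400,300)),cv2.resize(t2,(400,200))])
cv2.imwrite("pics/crop1.png",np.hstack([a,b]));print(a.shape,b.shape)
E
```

```text
(500, 388, 3) (500, 400, 3)
```

View pics/crop1.png

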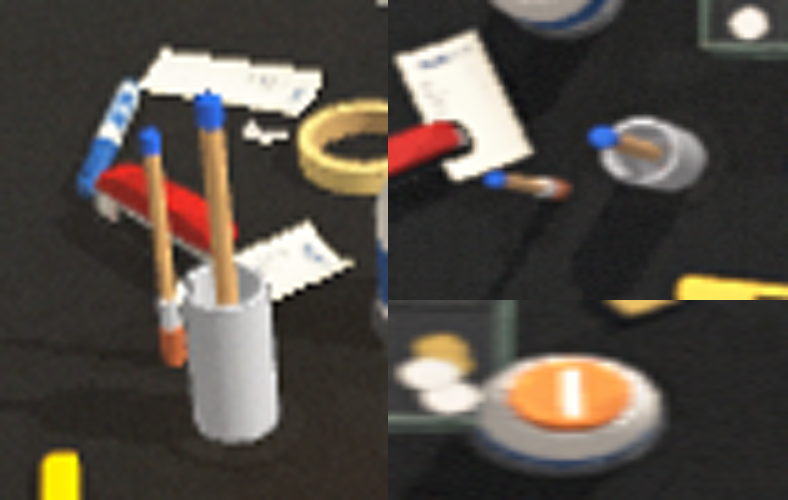

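The crop settles it: the larger brush stands in the pot (side (242,135), top (193,207)). A small look-alike stands outside beside it (side (232,140), top (171,216)). The cap's white stripe runs along image-vertical in the top view. Next I'll triangulate.

```bash
cat > h.py <<'E'
import cv2,numpy as np
def load(n,tag="0"): return dict(np.load(f"{n}{tag}.npz"))
def ray(c,p):
    M=c["cam_to_world"];d=M[:3,:3]@np.array([(p[0]-c["cx"])/c["fx"],(p[1]-c["cy"])/c["fy"],1.])
    return M[:3,3],d/np.linalg.norm(d)
def plane(c,p,z):
    o,d=ray(c,p);return o+d*(z-o[2])/d[2]
def tri(c1,p1,c2,p2):
    o1,d1=ray(c1,p1);o2,d2=ray(c2,p2)
    s=np.linalg.lstsq(np.c_[d1,-d2],o2-o1,rcond=None)[0]
    a,b=o1+s[0]*d1,o2+s[1]*d2;return (a+b)/2,np.linalg.norm(a-b)
def blobs(c,lo,hi,box,amin=4):
    x0,y0,x1,y1=box;hsv=cv2.cvtColor(c["image"],cv2.COLOR_RGB2HSV)[y0:y1,x0:x1]
    n,l,s,ce=cv2.connectedComponentsWithStats(cv2.inRange(hsv,lo,hi))
    return [(int(s[i][4]),ce[i]+[x0,y0],l==i) for i in range(1,n) if s[i][4]>=amin]
BL=((105,150,120),(125,255,255));WOOD=((8,80,90),(20,190,255));ORG=((5,170,150),(16,255,255))
E
python3 - <<'E'
from h import *
np.set_printoptions(precision=4,suppress=True)
S,T=load("side"),load("top")
bs={"side":(225,120,255,200),"top":(165,195,212,228)}
for n,c in(("side",S),("top",T)):
    for k,m in(("blue",BL),("wood",WOOD)):
        for a,p,_ in blobs(c,*m,bs[n],3): print(n,k,a,p)
def line(c,box,big):
    w=max(blobs(c,*WOOD,box,3),key=lambda b:b[0]);ys,xs=np.nonzero(w[2])
    l=cv2.fitLine(np.c_[xs,ys].astype(np.float32),cv2.DIST_L2,0,.01,.01).ravel()
    p=l[2:]+box[:2];a,b=ray(c,p)[1],ray(c,p+10*l[:2])[1];nn=np.cross(a,b);return c["cam_to_world"][:3,3],nn/np.linalg.norm(nn)
(o1,n1),(o2,n2)=line(S,bs["side"],1),line(T,(186,195,212,228),1)
d=np.cross(n1,n2);d/=d[2];
for z in(.01,.1,.175,.22):print("axis z",z,np.linalg.solve(np.array([n1,n2,[0,0,1]]),[n1@o1,n2@o2,z]))
print("small top",tri(S,(232,140.4),T,(171.4,216)),"big top",tri(S,(242.4,134.8),T,(193,207.4)))
print("small base",plane(S,(236,178),.01),plane(T,(184.4,217.4),.01))
for n,c,b in(("side",S,(280,190,325,245)),("top",T,(275,165,325,210))):
    for a,p,_ in blobs(c,*ORG,b,20): print(n,"org",a,p,plane(c,p,.15))
# top-face of cap: orange+white, top view
x0,y0=280,170;im=T["image"][y0:205,x0:318].astype(int);
print("pot rim top",plane(T,(200.4,211.6),.1))
E
```

```text
side blue 27 [242.2593 134.4444]
side blue 12 [231.75   139.5833]
side wood 134 [244.2239 153.1269]
side wood 83 [233.5301 155.6024]
side wood 30 [236.0333 176.9333]
top blue 22 [192.3636 211.4091]
top blue 13 [170.7692 221.3846]
top wood 30 [199.7667 214.1667]
top wood 24 [176.9167 222.2917]
top wood 8 [184.25 223.5 ]
axis z 0.01 [0.4164 0.2774 0.01  ]
axis z 0.1 [0.4187 0.2966 0.1   ]
axis z 0.175 [0.4206 0.3127 0.175 ]
axis z 0.22 [0.4218 0.3223 0.22  ]
small top (array([0.4057, 0.4066, 0.1519]), np.float64(0.01886423429496944)) big top (array([0.4299, 0.3261, 0.2114]), np.float64(0.015948494879959668))
small base [0.3949 0.4029 0.01  ] [0.4206 0.4021 0.01  ]
side org 237 [300.4726 220.308 ] [ 0.5054 -0.0189  0.15  ]
top org 100 [297.25 186.86] [0.5137 0.0143 0.15  ]
pot rim top [0.4345 0.3274 0.1   ]
```

```bash
cat >> h.py <<'E'
def down(th): # tool x heading th, tool z down
    return np.array([np.pi*np.cos(th/2),np.pi*np.sin(th/2),0.])
E
python3 - <<'E'
from h import *
from rig import manip
np.set_printoptions(precision=4,suppress=True)
S,T=load("side"),load("top")
p,e=tri(S,(242.26,134.44),T,(192.36,211.41));print("blue end",p,e)
q=np.array([.4206,.3127,.175])
print("small",tri(S,(231.75,139.6),T,(170.8,221.4)))
c=T["image"][165:210,275:325];hsv=cv2.cvtColor(c,cv2.COLOR_RGB2HSV)
m=cv2.morphologyEx(cv2.inRange(hsv,*ORG),cv2.MORPH_CLOSE,np.ones((7,7)));ys,xs=np.nonzero(m)
P=np.c_[xs,ys]+[275,165];print("cap px",P.mean(0),P.min(0),P.max(0),plane(T,P.mean(0),.147))
for n,c,b in(("side",S,(236,160,260,200)),("top",T,(190,205,216,228))):
    for a,pp,_ in blobs(c,(0,0,110),(179,45,240),b,40): print(n,"pot",a,pp,plane(c,pp,.055))
for th in(np.pi/2,-np.pi/2): print(manip.solve_ik(q+[0,0,.1],down(th)),manip.solve_ik([.514,.014,.14],down(th)))
manip.move_to(q+[0,0,.1],down(np.pi/2))
print(manip.get_time(),manip.get_position())
E
```

```text
blue end [0.4237 0.3271 0.2118] 0.004122106070484678
small (array([0.3969, 0.4066, 0.1546]), np.float64(0.0023357435511293595))
cap px [297.2133 186.5   ] [291 180] [304 193] [0.5153 0.0143 0.147 ]
side pot 459 [246.1481 178.1264] [0.4209 0.3287 0.055 ]
top pot 207 [203.3092 215.7681] [0.4242 0.3269 0.055 ]
[ 0.6166  0.2445  1.8287 -0.      1.0683  0.6166] [ 0.0041  0.4267  1.9472 -0.      0.7677  0.0041]
[ 0.6166  0.2445  1.8287 -0.      1.0683 -2.525 ] None
1.3333 [0.4204 0.3134 0.275 ]
```

Blue end and pot centre agree (about 0.423, 0.327), so the brush is nearly upright. The handle line fit was biased by its few pixels, so I'll grip at the blue/pot axis.

```bash
python3 - <<'E'
from h import *
from rig import manip
np.set_printoptions(precision=4,suppress=True)
S,T=load("side"),load("top")
print("wood side z.155",plane(S,(244.22,153.13),.155),"wood top z.17",plane(T,(199.8,214.2),.15))
q=np.array([.4235,.3272,.175]);o=down(np.pi/2)
manip.move_to(q+[0,0,.1],o);manip.servo_line(q,rate=.12)
print(manip.get_contact_force())
manip.command_gripper(0.0,40)
print(manip.get_time(),manip.get_position(),manip.get_width(),manip.get_grip_force(),manip.get_contact_force())
c=manip.camera("side");cv2.imwrite("pics/grip.png",cv2.resize(c["image"][90:210,190:310,::-1],(600,600)))
E
```

```text
wood side z.155 [0.4209 0.3157 0.155 ] wood top z.17 [0.4224 0.3181 0.15  ]
[0.9623 0.3205 0.1917]
3.225 [0.4236 0.3273 0.1752] 0.011806303773823822 38.891000747680664 [-0.2865 -0.7833  3.6193]
```

View pics/grip.png

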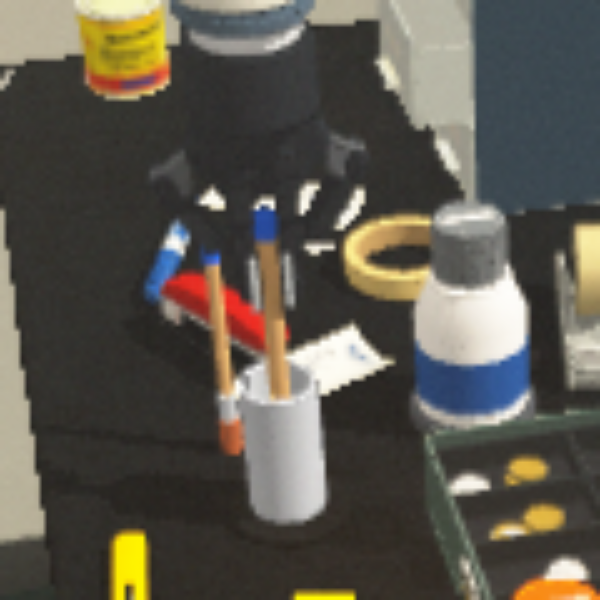

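The handle is between the pads but near their front edge: width 11.8 mm, brush on the -y side. I'll regrip 8 mm toward -y, then stroke.

```bash
python3 - <<'E'
from h import *
from rig import manip
np.set_printoptions(precision=4,suppress=True)
manip.command_gripper(0.04)
q=np.array([.4235,.3195,.175])
manip.servo_line(q,rate=.08)
manip.command_gripper(0.0,50)
print(manip.get_time(),manip.get_position(),manip.get_width(),manip.get_grip_force(),manip.get_contact_force())
manip.servo_line(q+[0,0,.04],rate=.08);manip.hold(.1)
print(manip.get_time(),manip.get_position(),manip.get_width(),manip.get_contact_force())
c=manip.camera("side");cv2.imwrite("pics/up.png",cv2.resize(c["image"][90:210,190:310,::-1],(600,600)))
E
```

```text
4.275 [0.4236 0.3196 0.1752] 0.011821456909537661 48.41921925544739 [ 0.2183 -0.2833  1.9046]
5.025 [0.4231 0.3193 0.2145] 0.011550209895588697 [-0.0817 -0.1458 -0.1327]
```

View pics/up.png

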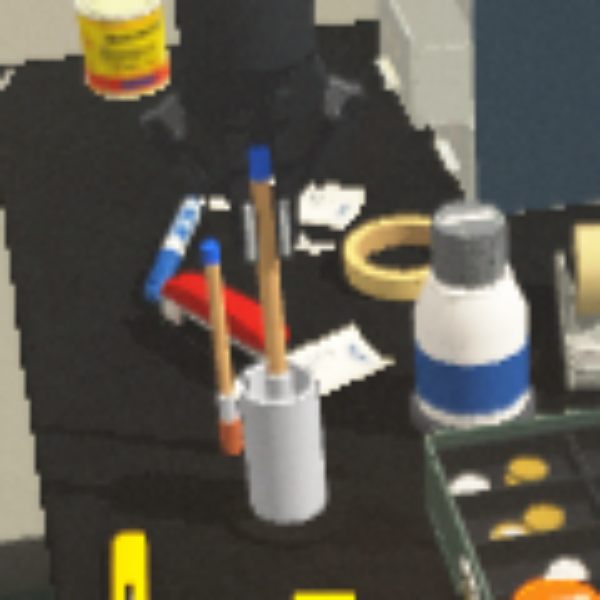

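The brush came up with the gripper: blue end moved from crop row 222 to 160, and the ferrule now shows at the rim. I'll carry on with the strokes and then release.

```bash
python3 - <<'E'
from h import *
from rig import manip
np.set_printoptions(precision=4,suppress=True)
q=np.array([.4235,.3195,.175])
for i in range(3):
    manip.servo_line(q-[0,0,.001],rate=.08);manip.hold(.1);print(manip.get_time(),manip.get_position(),manip.get_contact_force(),manip.get_width())
    if i<2:
        manip.servo_line(q+[0,0,.04],rate=.08);manip.hold(.1);print(manip.get_position(),manip.get_contact_force())
c=manip.camera("side");a=c["image"][90:210,190:310,::-1]
manip.command_gripper(0.06)
manip.servo_line(q+[0,0,.11],rate=.12)
manip.move_to([.46,.2,.26],down(np.pi/2))
manip.hold(.2)
c=manip.camera("side");np.savez("side1.npz",**c);b=c["image"][90:210,190:310,::-1]
c=manip.camera("top");np.savez("top1.npz",**c)
cv2.imwrite("pics/rel.png",cv2.resize(np.hstack([a,b]),(800,400)));print(manip.get_time())
E
```

```text
5.8333 [0.4233 0.3192 0.1739] [-1.9176 -2.0203  8.2306] 0.012199007935546761
[0.4232 0.3193 0.2145] [ 0.3888 -0.1199 -0.8042]
7.3583 [0.4233 0.3194 0.1735] [-1.4055 -0.2899 -1.7491] 0.011459729372437584
[0.4232 0.3192 0.2145] [-0.4374  0.5519 -1.2572]
8.8833 [0.4234 0.3194 0.1735] [ 0.415   1.0494 -1.2473] 0.011409864080041509
11.4
```

View pics/rel.png

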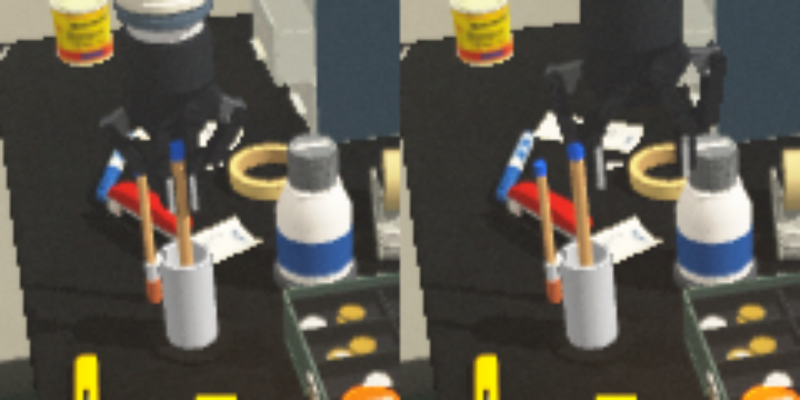

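Right half: the released brush stands fully down in the pot, with the look-alike untouched. Now the cap: I'll refine its x with the side-view column, grip it, and probe one way in small j6 steps while watching the moment.

```bash
python3 - <<'E'
from h import *
from rig import manip
np.set_printoptions(precision=4,suppress=True)
S=load("side")
hsv=cv2.cvtColor(S["image"],cv2.COLOR_RGB2HSV)[190:245,280:325]
ys,xs=np.nonzero(cv2.inRange(hsv,*ORG));print("side cap cols",xs.min()+280,xs.max()+280,"rows",ys.min()+190,ys.max()+190)
u=(xs.min()+xs.max())/2+280
M=S["cam_to_world"]
def proj(p):
    k=M[:3,:3].T@(np.array(p)-M[:3,3]);return k[:2]/k[2]*S["fx"]+[S["cx"],S["cy"]]
for x in(.510,.515):print(x,proj([x,.0143,.13]),"mid col",u)
p=np.array([.514,.0143,.14]);o=down(np.pi/2)
manip.command_gripper(.085)
manip.move_to(p+[0,0,.09],o);manip.servo_line(p,rate=.12)
print(manip.get_contact_force());t0=manip.get_torque()
manip.command_gripper(0.0,60)
print(manip.get_time(),manip.get_position(),manip.get_width(),manip.get_grip_force(),manip.get_contact_force(),manip.get_torque())
for i in range(6):
    j=np.array(manip.get_joint_positions())
    if i==0:j0=j.copy()
    jt=j0.copy();jt[5]=j0[5]+.1*(i+1);manip.set_joints(jt);manip.hold(.05)
    t=manip.get_torque();print(i,manip.get_joint_positions()[5]-j0[5],t,manip.get_tau()[5])
    if abs(t[2])>.6:break
np.save("j0.npy",j0);print(manip.get_time())
E
```

```text
side cap cols 292 310 rows 206 228
0.51 [298.7913 217.6905] mid col 301.0
0.515 [300.7019 217.3643] mid col 301.0
[ 0.4301 -0.3192 -0.3909]
13.9167 [0.5152 0.0142 0.141 ] 0.045550490582277184 61.80292686638495 [ 0.6824 -0.5115  6.3779] [-0.034  -0.215   0.0077]
0 0.09717399668117982 [ 0.0219 -0.0101 -0.0194] 0.07840785663574934
1 0.1960398341576321 [-0.0245  0.0339 -0.0089] 0.06704851286485791
2 0.2956289229982164 [-0.0375 -0.0366 -0.0048] 0.07083625998347998
3 0.3954917766177492 [-0.0398 -0.0347  0.0212] 0.0731616304256022
4 0.4954696514290319 [ 0.0137 -0.0063  0.0105] 0.07133106468245387
5 0.5954609907352897 [-0.036   0.0161 -0.0735] 0.06663743639364839
15.7167
```

There's no resistance past 0.5 rad, so this is the loosening way. I'll turn to 1.3 rad and lift while watching the force.

```bash
python3 - <<'E'
from h import *
from rig import manip
np.set_printoptions(precision=4,suppress=True)
j=np.load("j0.npy")
for a in(.95,1.3):
    k=j.copy();k[5]+=a;manip.set_joints(k);manip.hold(.05);print(a,manip.get_torque(),manip.get_joint_positions()[5]-j[5])
p=np.array(manip.get_position())
for dz in(.005,.010,.03,.075):
    manip.servo_line(p+[0,0,dz],rate=.05);f=manip.get_contact_force();print(dz,manip.get_position(),f,manip.get_width())
    if f[2]<-8:break
manip.hold(.3)
c=manip.camera("side");cv2.imwrite("pics/lift.png",cv2.resize(c["image"][100:280,190:370,::-1],(600,600)))
print(manip.get_time(),manip.get_grip_force(),manip.get_contact_force())
E
```

```text
0.95 [-0.1178 -0.027   0.0229] 0.9451572683856088
1.3 [-0.1017  0.0546 -0.0439] 1.2950574016285412
0.005 [0.5151 0.0143 0.1462] [-0.4705 -0.1643 -1.3559] 0.045884596427565906
0.01 [0.5152 0.0143 0.1513] [ 0.1077 -0.6898 -0.4221] 0.045899439102483064
0.03 [0.5152 0.0142 0.1713] [ 0.6544 -0.2356  0.2963] 0.04566895306593724
0.075 [0.515  0.0142 0.2157] [-0.0859  0.0118 -0.0302] 0.04545161673815713
19.1167 61.911378459699336 [-0.1137  0.0255  0.3156]
```

View pics/lift.png

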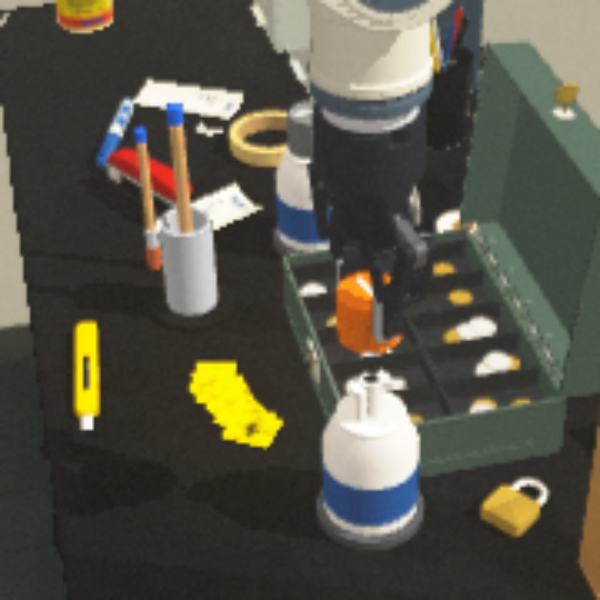

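The cap (crop (370,315)) is off and gripped above the bare spout at (370,380), with its underside at about z = 0.185. The brush is standing in the pot.

```bash
python3 -c "
from rig import manip
manip.hold(.3);print(manip.get_grip_force(),manip.get_position());print(manip.sign_off())"
```

```text
61.91083955276554 [0.51521276 0.01425666 0.21605006]
the job is handed in; nothing more can be done
None
```

Job handed in at about 19.4 s of the 54 s limit, with no verdict shown: the brush got three strokes and stands free in the pot, the orange cap is held about 43 mm above the spout, and I never went near the paint tins.

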